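# Rack the horn spatulas by length

## Task

Put the three horn palette spatulas away by size: lift each one out of its drying block and slide it, still on edge, into the leaning slot of the rack that matches its length - short, middle and long - fully down to the slot's floor, and let go of it. Either end may point either way. Leave the other things on the table where they are.

Things in the scene. Friction and masses are not known exactly. Their poses are not given: they have to be found in the camera images.
- spatula_short: the short horn spatula, a flat dark-brown horn plate 90 mm long, 46 mm wide and 8 mm thick (one end round, the last 28 mm at the other end thinned to 5 mm), standing on its long edge in a drying block. Origin: middle of the lower long edge. y runs along its length, x through its thickness, z up across its 46 mm width
- slot_short (a point): the short row of the rack: a leaning slot 100 mm long, 11.5 mm wide and 22 mm deep, with flared lips above (18 mm wide inside, 24 mm outside, 27 mm above the floor) and end stops 20 mm high. The point: centre of the slot's floor, 22 mm above the table; y along the slot, x across it, z up out of it. z leans 30 degrees from vertical, away from the robot
- block_short: a fixed pale wood drying block, 60 mm long (y), 36 mm wide (x): two upright walls 22 mm high and 6 mm thick on a 6 mm base, with an 11 mm wide slot between, open at both ends; a spatula stands in it, bottom edge 6 mm above the table, 24 mm showing above the walls. Origin: centre of the underside. All three blocks are alike
- spatula_middle: the middle horn spatula, a flat dark-brown horn plate 120 mm long, 46 mm wide and 8 mm thick (one end round, the last 28 mm at the other end thinned to 5 mm), standing on its long edge in a drying block. Origin: middle of the lower long edge. y runs along its length, x through its thickness, z up across its 46 mm width
- slot_middle (a point): the middle row of the rack: a leaning slot 130 mm long, 11.5 mm wide and 22 mm deep, with flared lips above (18 mm wide inside, 24 mm outside, 27 mm above the floor) and end stops 20 mm high. The point: centre of the slot's floor, 22 mm above the table; y along the slot, x across it, z up out of it. z leans 30 degrees from vertical, away from the robot
- block_middle: a fixed pale wood drying block, 60 mm long (y), 36 mm wide (x): two upright walls 22 mm high and 6 mm thick on a 6 mm base, with an 11 mm wide slot between, open at both ends; a spatula stands in it, bottom edge 6 mm above the table, 24 mm showing above the walls. Origin: centre of the underside. All three blocks are alike
- spatula_long: the long horn spatula, a flat dark-brown horn plate 150 mm long, 46 mm wide and 8 mm thick (one end round, the last 28 mm at the other end thinned to 5 mm), standing on its long edge in a drying block. Origin: middle of the lower long edge. y runs along its length, x through its thickness, z up across its 46 mm width
- slot_long (a point): the long row of the rack: a leaning slot 160 mm long, 11.5 mm wide and 22 mm deep, with flared lips above (18 mm wide inside, 24 mm outside, 27 mm above the floor) and end stops 20 mm high. The point: centre of the slot's floor, 22 mm above the table; y along the slot, x across it, z up out of it. z leans 30 degrees from vertical, away from the robot
- block_long: a fixed pale wood drying block, 60 mm long (y), 36 mm wide (x): two upright walls 22 mm high and 6 mm thick on a 6 mm base, with an 11 mm wide slot between, open at both ends; a spatula stands in it, bottom edge 6 mm above the table, 24 mm showing above the walls. Origin: centre of the underside. All three blocks are alike
- rack: fixed dark board 260 x 190 x 10 mm carrying the three leaning slots as parallel rows 80 mm apart along its x; which row is where changes. Origin: centre of the underside
- bottle: brown stoneware bottle, 76 mm across, 176 mm high with the tin funnel in its neck; bystander. Origin: centre of the underside
- jar: faceted clear glass jar with cork, 60 mm across, 115 mm high; bystander. Origin: centre of the underside
- scoop: bamboo measuring scoop lying along x, 155 mm long, 26 mm wide, 18 mm high; bystander. Origin: centre of the underside
- baren: baren (round bamboo rubbing pad with a bar grip), 120 mm across, 28 mm high; bystander. Origin: centre of the underside
- inkstone: black ink stone 110 x 70 x 22 mm; bystander. Origin: centre of the underside
- mallet: wooden mallet lying along x, head at +x, 195 mm long, 80 mm wide, 45 mm high; bystander. Origin: centre of the underside
- brush: flat wooden brush lying along x, 150 mm long, 60 mm wide, 18 mm high; bystander. Origin: centre of the underside
Mind the look-alikes: they are no part of the job. Leave any blue look-alike of the spatula_short alone. What is shaped like the spatula_middle but blue is not meant.

How it is judged:
By the outcome, as a careful person would: the job done as asked, in the order asked, and still so for the second after the job is handed in, with the robot touching nothing.
It also fails if it takes over 70 s, if anything falls off the work surface, if the arm or the gripper's body presses on something with over 40 N, if the wrist force passes 120 N, or if a joint passes its speed limit or range.

## Robot

A 6-joint arm with a two-finger parallel gripper is mounted at the origin on the work surface. World frame = base frame: x ahead of the robot, y to its left, z up, the work surface at z = 0. Lengths are in m, angles in degrees, forces in N, time in s.
With the tool pointing down it reaches from about 0.4 to 0.825 m from the base axis. Payload 7 kg.
Tool frame: the origin (TCP) lies midway between the tips of the shut fingers; the grasp point (between the pads) lies 19 mm behind it; y points along the fingers, z is the direction in which the jaws open and shut, and the axes are right-handed (so a half turn about y gives the same grasp; the last joint's range is limited). The gripper opens to 88 mm and grips with 3 to 60 N. Pads are 19 mm wide; open, the fingers measure 130 mm over their backs; the gripper's body (78 mm by 193 mm) begins 47 mm behind the grasp point.
Start: joints at [90.533, 20.546, 0.682, 0, -70.136, -16.507], TCP at [0.186, 0.649, 0.227] pointing down, gripper open.
Joint ranges: [-176.03, 176.03], [-82.01, 121.73], [-58.28, 71.71], [-173.87, 95.51], [-174.79, -0.11], [-173.66, 173.66]. Speed limits (degrees/s): [136.94, 136.94, 172.46, 180, 180, 180].

## Interface

Orientations are given as [roll, pitch, yaw] about the fixed x, y, z axes, in that order (R = Rz(yaw) Ry(pitch) Rx(roll)).
In Python, from plant import ctrl gives the robot as it stands.
- The arm moves only by the tool step_arm, never from a script. Its argument "rows" is a list that holds one entry, the list of rows, each a list of 7 numbers: the gripper command: -1 is shut, 1 is fully open, values between are in proportion, then the shift along the world's x, y, z in cm, then the turn, a rotation vector about the world's x, y, z in degrees. In form: [[[fingers, tx, ty, tz, rx, ry, rz], ...]]. A call has 1 to 12 rows; each row shifts and turns the commanded pose from where the row before left it; what a row does not reach is not made up. A row lasts 1/8 s, in which the tool goes at most 62.5 mm and 10.7 degrees, less where a joint would pass 70% of its speed; a pose out of reach is approached as far as the arm can. A call is refused whole if a number of a shift passes 6.25 or a number of a turn 10.7, either way. A call with a gripper value outside its range is refused whole. The fingers move at their own pace and stop on an object; the grip force is fixed at half the most. Time passes only in rows, so rows that do not move let the fingers close. It gives the time, the measured TCP pose, the force and the opening at its end, in the units of the state.
- ctrl.get_obs(): the state, without advancing time (a new reading comes with each control period).
- ctrl.snapshot(name): name is "scene" or "top"; returns the picture (384x512x3 uint8, blue, green, red); there is no depth.
- ctrl.camera_params(name): a dict with "vertical_fov" (degrees; the focal length in pixels is half the picture's height over the tangent of half this angle, whatever the lens; pixels are square), "cx", "cy" (the principal point, pixels), "rvec" (rotation vector, rad) and "tvec" (3), from world to camera coordinates, as OpenCV has them. Camera axes: x right, y down, z forward; pixel columns grow to the right and rows downward; lengths in m; the calibration is good to about 2 mm. A picture is of the moment at which its call begins. camera_params takes no time and is no camera call.
- ctrl.close_job(): hands the job in, once; it reports no verdict.
The state is a dict: "clock": time; "joint_pos": joint angles; "qvel": joint speeds; "tau": joint torques, N m; "tool_pos": TCP position; "orientation": TCP orientation; "force": force on the tool from outside, world axes, zero at the start; "moment": the same for the moment, N m; "opening": finger opening in m.
Only numpy, scipy, OpenCV 4.12 (cv2) and the standard library are available. Lean on these libraries where they do the work, as an engineer would, in place of code of your own. Each camera call takes 0.05 s, during which the arm holds its last target. There are 200 camera calls.

## Working session

There is one attempt and no reset: what is moved stays moved. The work goes in short steps, Python scripts to look and compute and a tool call to move; the robot and the scene stay as the last step left them, time stands still between calls to the robot, and variables do not carry over. Pictures are saved under pics/ and viewed, about 8 in all and at most 12, crops included, and the job is handed in when it is done.

Besides the shell and the picture viewer there is one more tool, called after "Call:" by a JSON object that holds its "api" and its "payload", one argument or row to a line. step_arm: Moves the arm, as the interface text tells. Its arguments: {"type":"object","properties":{"rows":{"type":"array"}},"required":["rows"]}

```bash
mkdir -p pics; ls; python3 - <<'E'
from plant import ctrl
import cv2
print(ctrl.get_obs())
for n in("scene","top"):
    cv2.imwrite(f"pics/{n}0.png",ctrl.snapshot(n)); print(n,ctrl.camera_params(n))
E
```

```text
pics
{'clock': 0.0, 'joint_pos': array([ 9.05343239e+01,  2.05915347e+01,  6.32421909e-01, -2.14728032e-02,
       -7.01361673e+01, -1.65084289e+01]), 'qvel': array([-0.0054265 , -0.10667213,  0.00690245,  0.02519292,  0.03973057,
        0.00816083]), 'tau': array([-2.31169741e-05, -5.82719135e+01,  2.93046659e+01,  6.99694633e+00,
        6.94145914e-03, -1.62413630e-04]), 'tool_pos': array([0.18562768, 0.64844536, 0.22560705]), 'orientation': array([-8.99029112e+01,  7.72371931e-03,  1.64018589e+02]), 'force': array([-0.20880263,  0.34968228,  0.15772029]), 'moment': array([0.03992076, 0.01877868, 0.00426583]), 'opening': 0.08759143435459027}
scene {'vertical_fov': 42.0477975351501, 'cx': 259.3661123224472, 'cy': 193.1578247355153, 'rvec': array([ 2.27648628,  1.27287236, -0.37691816]), 'tvec': array([-0.30547758, -0.34206322,  1.81475786])}
top {'vertical_fov': 49.784505546853225, 'cx': 252.6822789230696, 'cy': 195.4195763650533, 'rvec': array([ 2.16051974, -2.11945411,  0.16555676]), 'tvec': array([0.0034367 , 0.53212749, 1.12109312])}
```

View pics/top0.png

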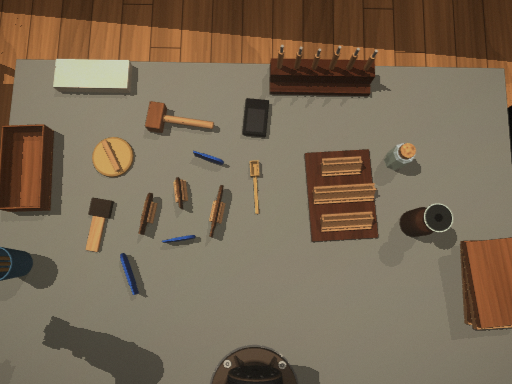

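View pics/scene0.png

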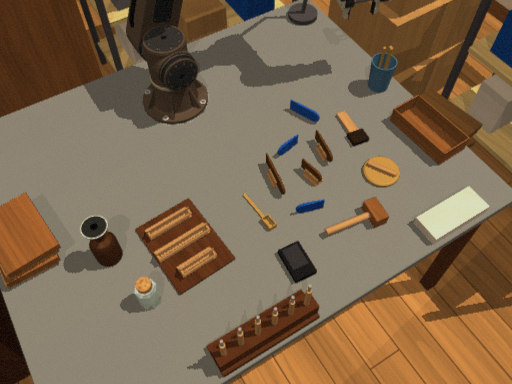

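Top view: spatulas are short (180,192), middle (147,213) and long (217,210). Rack rows are short (342,166), long (344,193) and middle (347,222). The blue ones are the look-alikes. Next I zoom in.

```bash
cat > h.py <<'E'
import numpy as np, cv2
from plant import ctrl
def cam(n):
    p=ctrl.camera_params(n); f=192/np.tan(np.radians(p["vertical_fov"]/2))
    K=np.array([[f,0,p["cx"]],[0,f,p["cy"]],[0,0,1]]); return K,np.array(p["rvec"],float),np.array(p["tvec"],float)
def ray(n,uv,z):
    K,r,t=cam(n); R=cv2.Rodrigues(r)[0]; c=-R.T@t
    uv=np.atleast_2d(uv).astype(float); d=np.c_[uv,np.ones(len(uv))]@np.linalg.inv(K).T@R
    return c+d*((z-c[2])/d[:,2])[:,None]
def proj(n,P):
    K,r,t=cam(n); return cv2.projectPoints(np.atleast_2d(P).astype(float),r,t,K,None)[0][:,0]
E
python3 - <<'E'
from h import *
t=cv2.imread("pics/top0.png"); s=cv2.imread("pics/scene0.png")
def crop(im,x0,y0,w,h,k): return cv2.resize(im[y0:y0+h,x0:x0+w],None,fx=k,fy=k,interpolation=cv2.INTER_CUBIC)
a=crop(t,130,170,100,75,4); b=crop(t,300,145,100,75*1,4); b=crop(t,300,145,100,100,4)
c=crop(s,255,120,100,75,4); d=crop(s,130,195,110,100,4)
W=np.zeros((600,800,3),np.uint8); W[:300,:400]=a; W[300:,:400]=c; W[:300,400:]=cv2.resize(b,(400,400))[:300]*0; 
W[:300,400:700]=cv2.resize(b,(300,300)); W[300:,400:730]=cv2.resize(d,(330,300))
cv2.imwrite("pics/crop0.png",W)
for n,R,c in(("top",cam("top")[1],0),("scene",0,0)):
    K,r,tt=cam(n); print(n,K[0,0],-cv2.Rodrigues(r)[0].T@tt)
E
```

```text
top 413.7750839847408 [0.35205362 0.01077242 1.18994263]
scene 499.5541920763693 [ 1.24939595 -0.41468476  1.33068259]
```

View pics/crop0.png

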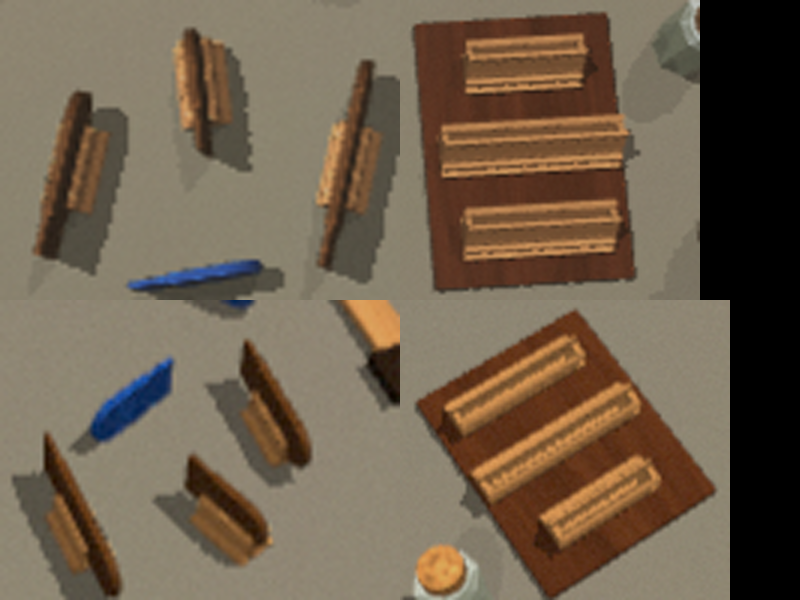

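```bash
cat > m.py <<'E'
from h import *
t=cv2.imread("pics/top0.png").astype(int)
b,g,r=t[...,0],t[...,1],t[...,2]
brown=((r-b>18)&(r<125)&(r-g>8)).astype(np.uint8)
rack=np.zeros_like(brown); rack[145:245,300:385]=((r-b>15)[145:245,300:385])
n,l,st,_=cv2.connectedComponentsWithStats(rack); k=1+np.argmax(st[1:,4]); 
h=cv2.convexHull(np.argwhere(l==k)[:,::-1].astype(np.int32))[:,0].astype(float)
P=ray("top",h,0.010)[:,:2]; (c,sz,a)=cv2.minAreaRect(P.astype(np.float32)*1000); print("rack",c,sz,a)
up=cv2.resize(cv2.imread("pics/top0.png"),None,fx=8,fy=8,interpolation=cv2.INTER_CUBIC).astype(int)
B,G,Rr=up[...,0],up[...,1],up[...,2]
m8=((Rr-B>18)&(Rr<125)&(Rr-G>8)).astype(np.uint8)
for name,(x0,y0,x1,y1) in dict(short=(170,174,190,212),middle=(136,190,157,238),long=(206,182,226,240)).items():
    m=np.zeros_like(m8); m[y0*8:y1*8,x0*8:x1*8]=m8[y0*8:y1*8,x0*8:x1*8]
    n,l,st,_=cv2.connectedComponentsWithStats(m); k=1+np.argmax(st[1:,4]); ys,xs=np.nonzero(l==k)
    W=ray("top",np.c_[(xs+.5)/8-.5,(ys+.5)/8-.5],0.052)[:,:2]*1000
    left=[]
    for y in range(ys.min()+24,ys.max()-24,2):
        i=np.nonzero(ys==y)[0]
        if len(i): left.append(W[i[xs[i].argmin()]])
    vx,vy,px,py=cv2.fitLine(np.array(left,np.float32),cv2.DIST_HUBER,0,.01,.01).ravel()
    if vx<0: vx,vy=-vx,-vy
    d=np.array([vx,vy]); nrm=np.array([-vy,vx]); p=np.array([px,py])
    s=(W-p)@d; q=(W-p)@nrm
    cen=p+d*(s.min()+s.max())/2; 
    print(name,"yaw of length",np.degrees(np.arctan2(vy,vx)),"len",s.max()-s.min(),"edge mid",cen,"centre",cen-nrm*4, "q",np.percentile(q,[1,50,99]))
    for q0 in range(int(s.min()),int(s.max()),15):
        w=(s>=q0)&(s<q0+15); print("  ",q0,np.round([q[w].min(),q[w].max()],1))
E
python3 m.py
```

```text
rack (547.3009033203125, -246.42330932617188) (294.0189514160156, 247.19479370117188) 0.0831613689661026
short yaw of length 7.7959 len 95.80556005603943 edge mid [532.37147099 224.40725666] centre [532.91404969 220.44422656] q [-28.65506764 -10.79629777   0.98258693]
   -50 [-12.    0.8]
   -35 [-29.1   6.4]
   -20 [-29.6  -0.3]
   -5 [-28.9   1.5]
   10 [-29.1   0. ]
   25 [-28.1   1.7]
   40 [-11.2   1.4]
middle yaw of length -9.77214 len 120.17987307039576 edge mid [476.74908359 317.61121285] centre [476.07016225 313.66925061] q [-34.93149447 -12.7037371    0.64470329]
   -58 [-17.5   1.2]
   -43 [-17.9   0.9]
   -28 [-36.1   2. ]
   -13 [-36.7   2.9]
   2 [-35.8  -0.1]
   17 [-35.4   0.4]
   32 [-32.8   2. ]
   47 [-18.3   0.7]
long yaw of length -9.846408 len 150.7417681220765 edge mid [487.41265687 119.90961222] centre [486.72862652 115.96853332] q [-27.5530666   -8.28480324   1.32774858]
   -73 [-11.2   1.6]
   -58 [-10.4   1.5]
   -43 [-27.6   4.6]
   -28 [-28.2  -0.1]
   -13 [-28.5  -0.4]
   2 [-28.5  -0.7]
   17 [-28.1   1.4]
   32 [-12.7   2.7]
   47 [-13.1   1.4]
   62 [-14.3   0.9]
```

```bash
cat > m2.py <<'E'
from h import *
up=cv2.resize(cv2.imread("pics/top0.png"),None,fx=8,fy=8,interpolation=cv2.INTER_CUBIC)
hsv=cv2.cvtColor(up,cv2.COLOR_BGR2HSV); I=up.astype(int)
m=((hsv[...,1]>95)&(I[...,2]>I[...,0]+20)).astype(np.uint8)
R=np.zeros_like(m); R[145*8:245*8,300*8:384*8]=m[145*8:245*8,300*8:384*8]
n,l,st,_=cv2.connectedComponentsWithStats(R); k=1+np.argmax(st[1:,4]); print(st[k]/8)
cn=max(cv2.findContours((l==k).astype(np.uint8),0,2)[0],key=cv2.contourArea)[:,0]
P=(ray("top",(cn+.5)/8-.5,0.010)[:,:2]*1000).astype(np.float32)
c,sz,a=cv2.minAreaRect(P); print("rack",c,sz,a)
m=((hsv[...,1]>70)&(I[...,2]<92)&(I[...,2]-I[...,0]>15)).astype(np.uint8)
S=np.zeros_like(m); S[174*8:212*8,170*8:190*8]=m[174*8:212*8,170*8:190*8]
n,l,st,_=cv2.connectedComponentsWithStats(S); k=1+np.argmax(st[1:,4]); ys,xs=np.nonzero(l==k)
for y in range(ys.min(),ys.max(),16): x=xs[ys==y]; print(y/8,x.min()/8,x.max()/8,np.round(ray("top",[x.min()/8,y/8],.052)[0,:2]*1000,1))
E
python3 m2.py
```

```text
[  304.75    149.125    73.625    92.5   46925.75 ]
rack (545.636962890625, -244.13890075683594) (260.6380615234375, 200.40989685058594) 4.514345169067383
177.25 178.0 178.5 [577.8 223.9]
179.25 176.5 180.0 [572.  227.8]
181.25 177.375 180.25 [566.4 225.1]
183.25 177.75 180.75 [560.7 223.8]
185.25 178.375 181.0 [555.1 221.8]
187.25 179.0 180.875 [549.4 219.8]
189.25 178.75 180.875 [543.8 220.2]
191.25 178.875 181.625 [538.1 219.6]
193.25 179.125 181.875 [532.5 218.6]
195.25 179.875 182.0 [526.9 216.3]
197.25 179.25 188.375 [521.2 217.7]
199.25 179.5 188.375 [515.6 216.8]
201.25 179.875 186.625 [510.  215.5]
203.25 179.75 182.875 [504.4 215.6]
205.25 179.875 183.0 [498.8 215. ]
207.25 179.5 182.875 [493.2 215.7]
209.25 181.875 182.75 [487.8 208.9]
```

```bash
cat > geo.py <<'E'
from h import *
corn=ray("top",[(305,153.3),(368.7,149.3),(378.3,237.3),(312.3,242)],.010)[:,:2]
RC,_sz,_=cv2.minAreaRect((corn*1000).astype(np.float32)); RC=corn.mean(0)
e=(corn[0]+corn[1]-corn[2]-corn[3]); RY=np.arctan2(e[1],e[0])
ux=np.array([np.cos(RY),np.sin(RY),0]); uy=np.array([-np.sin(RY),np.cos(RY),0]); uz=np.array([0,0,1.])
sx=ux*np.cos(np.pi/6)-uz*.5; sz=ux*.5+uz*np.cos(np.pi/6)
def slot(off): return np.r_[RC,0]+ux*off+uz*.022
rows=dict(middle=-.08,long=0.,short=.08); L=dict(short=.09,middle=.12,long=.15)
sp=dict(short=(.5325,.2155,9.),middle=(.476,.3137,-9.8),long=(.4867,.116,-9.8))  # centre, yaw of length
E
python3 - <<'E'
from geo import *
print("rack c",RC,np.degrees(RY),[np.linalg.norm(corn[i]-corn[i-1]) for i in range(4)])
def box(o,X,Y,Z,lx,ly,lz): # lx half, ly half, lz full
    P=[o+X*a*lx+Y*b*ly+Z*c*lz for a in(-1,1) for b in(-1,1) for c in(0,1)]
    E=[(i,j) for i in range(8) for j in range(i) if bin(i^j).count('1')==1]
    return np.array(P),E
items=[]
for k,(x,y,a) in sp.items():
    a=np.radians(a); Y=np.array([np.cos(a),np.sin(a),0]); X=np.array([Y[1],-Y[0],0])
    items.append((*box(np.array([x,y,.006]),X,Y,uz,.004,L[k]/2,.046),(0,255,255)))
for k,o in rows.items():
    items.append((*box(slot(o),sx,uy,sz,.012,L[k]/2+.005,.027),(0,255,0)))
items.append((*box(np.r_[RC,0],ux,uy,uz,.13,.095,.01),(255,255,0)))
W=np.zeros((600,800,3),np.uint8)
for n,(x0,y0,w,h),(X,Y),(w2,h2) in[("top",(130,170,100,75),(0,0),(400,300)),("top",(300,145,100,100),(400,0),(300,300)),("scene",(255,120,100,75),(0,300),(400,300)),("scene",(130,195,110,100),(400,300),(330,300))]:
    im=cv2.imread(f"pics/{n}0.png"); k=w2/w
    c=cv2.resize(im[y0:y0+h,x0:x0+w],(w2,h2),interpolation=cv2.INTER_CUBIC)
    for P,E,col in items:
        p=((proj(n,P)-[x0,y0]+.5)*k*16).astype(int)
        for i,j in E: cv2.line(c,tuple(map(int,p[i])),tuple(map(int,p[j])),col,1,cv2.LINE_AA,4)
    W[Y:Y+h2,X:X+w2]=c
cv2.imwrite("pics/ov0.png",W)
E
```

```text
rack c [ 0.54379402 -0.24129969] 4.614985158880928 [np.float64(0.2592742460171973), np.float64(0.1878003879677328), np.float64(0.2581287685598093), np.float64(0.18833845166707822)]
```

View pics/ov0.png

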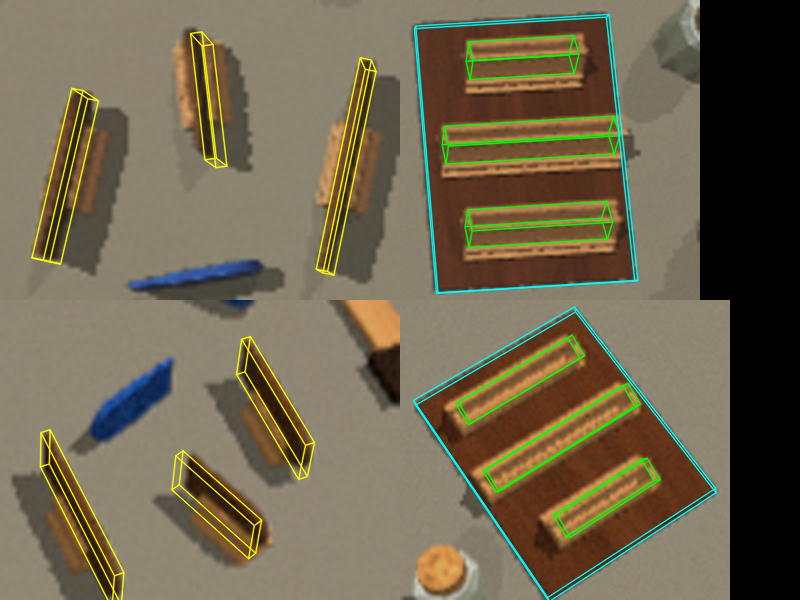

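Overlay: the rack, slots, middle and long all fit. The short model is about 2 px off towards −y, so I refine it with a zoomed overlay.

```bash
python3 - <<'E'
from geo import *
W=np.zeros((600,800,3),np.uint8)
def draw(n,x0,y0,k,name,c4,z0=.006):
    c=cv2.resize(cv2.imread(f"pics/{n}0.png")[y0:y0+300//k,x0:x0+400//k],None,fx=k,fy=k,interpolation=cv2.INTER_CUBIC)
    x,y,a=c4; a=np.radians(a); Y=np.array([np.cos(a),np.sin(a),0]); X=np.array([Y[1],-Y[0],0]); o=np.array([x,y,0])
    for pts,col in[([o+X*s*.004+Y*t*L[name]/2+uz*.052 for s,t in[(-1,-1),(-1,1),(1,1),(1,-1)]],(0,255,255)),([o+X*s*.018+Y*t*.03+uz*.028 for s,t in[(-1,-1),(-1,1),(1,1),(1,-1)]],(0,255,0))]:
        p=((proj(n,np.array(pts))-[x0,y0]+.5)*k).astype(np.int32); cv2.polylines(c,[p],True,col,1,cv2.LINE_AA)
    return c
s=(.534,.2205,9.5)
for (n,x0,y0,name,c4),(X,Y) in zip([("top",160,172,"short",s),("scene",290,152,"short",s),("top",125,190,"middle",sp["middle"]),("top",195,182,"long",sp["long"])],[(0,0),(400,0),(0,300),(400,300)]):
    q=draw(n,x0,y0,8 if name=="short" else 5,name,c4); W[Y:Y+300,X:X+400][:q.shape[0],:q.shape[1]]=q[:300,:400]
cv2.imwrite("pics/ov1.png",W)
E
```

```text
(no output)
```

View pics/ov1.png

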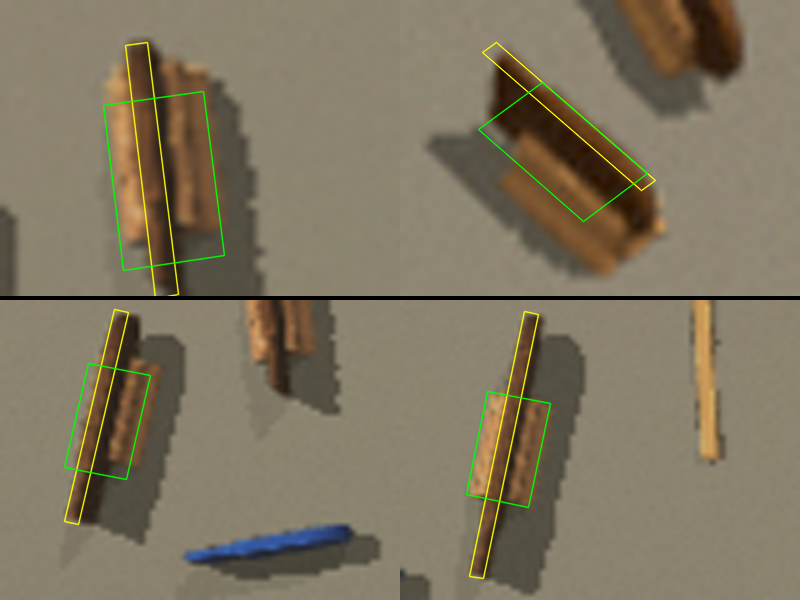

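```bash
cat >> geo.py <<'E'
from scipy.spatial.transform import Rotation as Ro
sp=dict(short=(.537,.221,9.5),middle=(.479,.3132,-9.8),long=(.490,.1155,-9.8))
Rr=np.degrees(RY)
def pick_R(k): return Ro.from_euler('xyz',[-90,0,180+sp[k][2]],degrees=True)
yaw_place=90+Rr
def place_R(tilt=30): return Ro.from_rotvec(uy*np.radians(tilt))*Ro.from_euler('xyz',[-90,0,yaw_place],degrees=True)
def place_P(k,h): return slot(rows[k])+uy*(-.0015)+sz*h   # h = TCP above slot floor, along the slot
def plan(P,R,tag=""):
    o=ctrl.get_obs(); c=Ro.from_euler('xyz',o["orientation"],degrees=True)
    d=(np.array(P)-o["tool_pos"])*100; r=np.degrees((R*c.inv()).as_rotvec())
    n=int(np.ceil(max(np.linalg.norm(d)/6.25,np.linalg.norm(r)/10.7)))
    print(tag,"shift cm",np.round(d,2),"turn",np.round(r,1),"rows>=",n)
E
python3 - <<'E'
from geo import *
x,y,a=sp["short"]; plan([x,y,.14],pick_R("short"))
for k in L:
  p=place_P(k,.031); print(k,p,place_P(k,.131))
E
```

```text
shift cm [ 35.13 -42.75  -8.57] turn [ 0.1  0.  25.5] rows>= 9
short [ 0.63910508 -0.23511093  0.04884679] [ 0.68894298 -0.23108795  0.13544933]
middle [ 0.47962383 -0.24798447  0.04884679] [ 0.52946172 -0.24396149  0.13544933]
long [ 0.55936446 -0.2415477   0.04884679] [ 0.60920235 -0.23752472  0.13544933]
```

Call:
{"api": "step_arm", "payload": {
  "rows": [
    [[0,3.2,-3.89,0,0,0,2.32],[0,3.2,-3.89,0,0,0,2.32],[0,3.2,-3.89,0,0,0,2.32],[0,3.2,-3.89,0,0,0,2.32],[0,3.2,-3.89,0,0,0,2.32],[0,3.2,-3.89,-1,0,0,2.32],[0,3.2,-3.89,-1.5,0,0,2.32],[0,3.2,-3.89,-1.5,0,0,2.32],[0,3.2,-3.89,-1.5,0,0,2.32],[0,3.2,-3.89,-1.5,0,0,2.32],[0,3.2,-3.89,-1.5,0,0,2.32]]
  ]
}}

```text
clock: 1.48
tool_pos: [0.5385, 0.2196, 0.1409]
orientation: [-90.0, -0.0, -170.4]
force: [0.2, 1.2, -0.0]
opening: 0.0439
```

```bash
python3 - <<'E'
from geo import *
x,y,a=sp["short"]; plan([x,y,.037],pick_R("short")); o=ctrl.get_obs(); print(o["clock"],o["joint_pos"],o["tool_pos"],o["opening"])
E
```

```text
shift cm [ -0.15   0.14 -10.39] turn [ 0.  -0.  -0.1] rows>= 2
1.475 [ 4.14368831e+01  1.58507119e+01 -1.80478911e+01 -4.30361175e-03
 -5.61180678e+01  5.81952564e+01] [0.53849232 0.219552   0.14091095] 0.04389829760165145
```

Call:
{"api": "step_arm", "payload": {
  "rows": [
    [[0,-0.15,0.14,-4,0,0,0],[0,0,0,-4,0,0,0],[0,0,0,-2.4,0,0,0],[0,0,0,0,0,0,0]]
  ]
}}

```text
clock: 1.98
tool_pos: [0.535, 0.2212, 0.0355]
orientation: [-89.9, -0.2, -170.5]
force: [-0.5, 0.8, 0.8]
opening: 0.0438
```

```bash
python3 - <<'E'
from geo import *
x,y,a=sp["short"]; plan([x,y,.037],pick_R("short")); o=ctrl.get_obs(); print(o["clock"],o["joint_pos"],o["force"])
t=ctrl.snapshot("top"); s=ctrl.snapshot("scene")
f=lambda i,x,y:cv2.resize(i[y:y+75,x:x+100],(400,300),interpolation=cv2.INTER_CUBIC)
cv2.imwrite("pics/g1.png",np.hstack([f(t,135,155),f(s,265,130)]))
E
```

```text
shift cm [ 0.2  -0.02  0.15] turn [ 0.2 -0.2 -0. ] rows>= 1
1.975 [ 4.18076052e+01  2.27686350e+01 -2.43917650e+01 -1.84892294e-02
 -4.31096177e+01  5.77276589e+01] [-0.47447554  0.84897012  0.84908471]
```

View pics/g1.png

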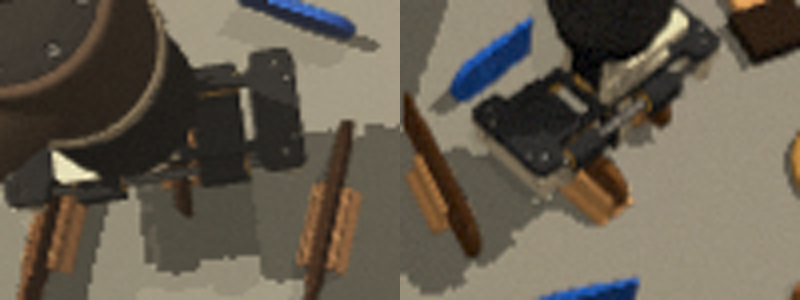

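Gripper straddles the short spatula (its thin end shows below at (180,200), round end between the jaws in the scene view), clear of both neighbours. Closing now.

Call:
{"api": "step_arm", "payload": {
  "rows": [
    [[0,0.1,0,0.15,0,0,0],[-1,0,0,0,0,0,0],[-1,0,0,0,0,0,0],[-1,0,0,0,0,0,0],[-1,0,0,0,0,0,0],[-1,0,0,0,0,0,0]]
  ]
}}

```text
clock: 2.82
tool_pos: [0.5373, 0.2224, 0.0391]
orientation: [-90.0, -0.0, -170.5]
force: [0.2, 0.5, 0.7]
opening: 0.0077
```

Call:
{"api": "step_arm", "payload": {
  "rows": [
    [[-1,0,0,2,0,0,0],[-1,0,0,4,0,0,0],[-1,0,0,5,0,0,0],[-1,0,0,2,0,0,0],[-1,0,0,0,0,0,0]]
  ]
}}

```text
clock: 3.45
tool_pos: [0.538, 0.223, 0.1708]
orientation: [-90.1, 0.2, -170.4]
force: [-0.1, -0.2, -0.8]
opening: 0.0075
```

```bash
python3 - <<'E'
from geo import *
plan(place_P("short",.12),place_R(0)); plan(place_P("short",.12),place_R()); o=ctrl.get_obs(); print(o["clock"],o["joint_pos"],o["force"],o["opening"])
print(uy)
E
```

```text
shift cm [ 14.55 -45.45  -4.49] turn [  0.    0.2 -94.9] rows>= 9
 shift cm [ 14.55 -45.45  -4.49] turn [-26.5  20.9 -92.6] rows>= 10
3.45 [ 4.17476287e+01  1.42225097e+01 -1.59696312e+01  8.77836851e-03
 -5.96025231e+01  5.78000910e+01] [-0.0963809  -0.23978998 -0.76114448] 0.0075039049340975385
[-0.08045962  0.99675787  0.        ]
```

Call:
{"api": "step_arm", "payload": {
  "rows": [
    [[-1,0.8,-3.78,0,0,0,-7.9],[-1,0.8,-3.78,0,0,0,-7.9],[-1,0.8,-3.78,0,0,0,-7.9],[-1,0.8,-3.78,0,0,0,-7.9],[-1,0.8,-3.78,0,0,0,-7.9],[-1,0.8,-3.78,0,0,0,-7.9],[-1,0.8,-3.78,0,0,0,-7.9],[-1,0.8,-3.78,0,0,0,-7.9],[-1,0.8,-3.78,0,0,0,-7.9],[-1,0.8,-3.78,0,0,0,-7.9],[-1,0.8,-3.78,0,0,0,-7.9],[-1,0.8,-3.78,0,0,0,-7.9]]
  ]
}}

```text
clock: 4.95
tool_pos: [0.6326, -0.2322, 0.1669]
orientation: [-89.8, -0.0, 94.5]
force: [1.2, -0.4, -0.2]
opening: 0.0075
```

```bash
python3 - <<'E'
from geo import *
plan(place_P("short",.12),place_R()); o=ctrl.get_obs(); print(o["clock"],o["joint_pos"],o["force"],o["opening"])
E
```

```text
shift cm [ 5.08  0.07 -4.1 ] turn [-2.4 29.7  0.1] rows>= 3
4.95 [-3.63762992e+00  2.27918273e+01 -3.91903352e+00 -2.88264627e-02
 -6.34475610e+01  8.12587568e+00] [ 1.18560849 -0.37979953 -0.24246466] 0.007536267211435653
```

Call:
{"api": "step_arm", "payload": {
  "rows": [
    [[-1,1,0,0,-0.6,7.4,0],[-1,1,0,0,-0.6,7.4,0],[-1,1,0,-1,-0.6,7.4,0],[-1,1,0,-1.5,-0.6,7.4,0],[-1,1.1,0.1,-1.6,0,0,0],[-1,0,0,0,0,0,0],[-1,0,0,0,0,0,0]]
  ]
}}

```text
clock: 5.82
tool_pos: [0.6842, -0.2306, 0.1297]
orientation: [-60.5, -0.0, 94.7]
force: [-1.0, 0.1, 0.8]
opening: 0.0077
```

```bash
cat > chk.py <<'E'
import sys
from geo import *
k,h,name=sys.argv[1],float(sys.argv[2]),sys.argv[3]
plan(place_P(k,h),place_R()); o=ctrl.get_obs(); print(o["clock"],o["joint_pos"],o["force"],o["opening"])
t=ctrl.snapshot("top"); s=ctrl.snapshot("scene")
a=cv2.resize(t[135:235,295:395],(400,400),interpolation=cv2.INTER_CUBIC); b=cv2.resize(s[190:290,130:230],(400,400),interpolation=cv2.INTER_CUBIC)
cv2.imwrite(f"pics/{name}.png",np.hstack([a,b]))
cv2.imwrite(f"pics/{name}_t.png",t); cv2.imwrite(f"pics/{name}_s.png",s)
E
python3 chk.py short .12 p1
```

```text
shift cm [-0.08 -0.09 -0.37] turn [-0.1  0.5 -0.1] rows>= 1
5.825 [ -1.56250922  46.69460676  26.15510977   3.12022694 -98.84716334
   5.96411817] [-1.02981933  0.1427691   0.75954846] 0.0077139111859555335
```

View pics/p1.png

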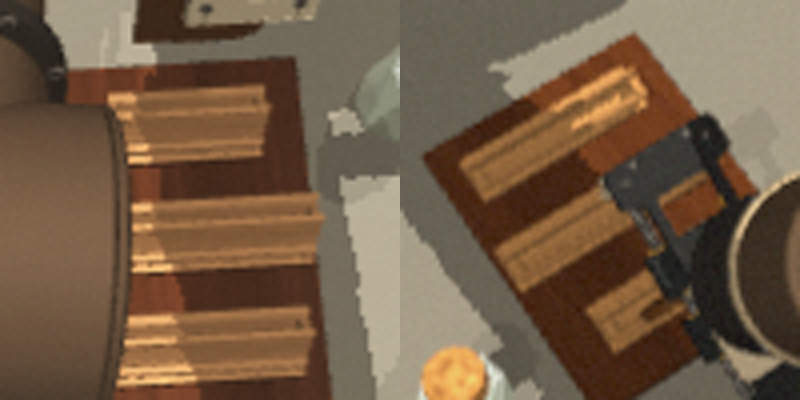

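```bash
python3 - <<'E'
from geo import *
print(ray("top",[(328.75,145),(361.25,143)],.101), slot(.08))
t=cv2.imread("pics/p1_t.png"); c=cv2.resize(t[100:160,310:390],(800,600),interpolation=cv2.INTER_CUBIC)
P=place_P("short",.12-.033)+sz*.004
for w in(-1,1):
  for q,col in((0,(0,255,255)),(.046,(0,255,0))):
    p=(proj("top",P+uy*w*.045+sz*q)[0]-[310,100]+.5)*10; cv2.circle(c,tuple(int(v) for v in p),5,col,2)
cv2.imwrite("pics/p1z.png",cv2.resize(c,(480,360)))
E
```

```text
[[ 0.66518499 -0.19040452  0.101     ]
 [ 0.67250097 -0.27878797  0.101     ]] [ 0.62353465 -0.23486292  0.022     ]
```

View pics/p1z.png

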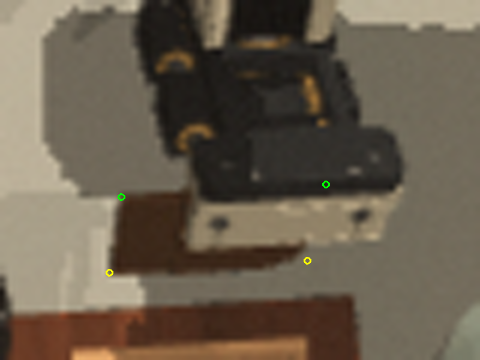

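The spatula in hand lands on the predicted corner marks within 1 mm. Now lowering along the slot axis.

Call:
{"api": "step_arm", "payload": {
  "rows": [
    [[-1,-1.0,-0.1,-1.7,0,0.5,0],[-1,-1.0,-0.1,-1.7,0,0,0],[-1,-0.77,-0.1,-1.65,0,0,0],[-1,0,0,0,0,0,0],[-1,0,0,0,0,0,0]]
  ]
}}

```text
clock: 6.55
tool_pos: [0.6573, -0.2335, 0.0797]
orientation: [-60.0, -0.1, 94.7]
force: [0.4, 0.5, 0.3]
opening: 0.0078
```

```bash
cat > st.py <<'E'
import sys
from geo import *
plan(place_P(sys.argv[1],float(sys.argv[2])),place_R()); o=ctrl.get_obs(); print(o["clock"],o["force"],o["moment"],o["opening"])
v=(o["tool_pos"]-place_P(sys.argv[1],0))*1000; print("slot frame mm x,y,z",np.round([v@sx,v@uy,v@sz],1))
E
python3 st.py short .050
```

```text
shift cm [-0.88 -0.09 -1.44] turn [-0.  -0.  -0.1] rows>= 1
6.55 [0.38636034 0.50823898 0.29487745] [ 0.22983198 -1.80185868  0.02407321] 0.007750425584543056
slot frame mm x,y,z [ 0.4  0.2 66.9]
```

Call:
{"api": "step_arm", "payload": {
  "rows": [
    [[-1,-0.34,-0.03,-0.5,0,0,0],[-1,-0.3,-0.03,-0.5,0,0,0],[-1,-0.3,-0.02,-0.5,0,0,0],[-1,-0.25,-0.02,-0.43,0,0,0],[-1,-0.1,0,-0.2,0,0,0],[-1,0,0,0,0,0,0]]
  ]
}}

```text
clock: 7.3
tool_pos: [0.6436, -0.2342, 0.0561]
orientation: [-59.8, -0.1, 94.7]
force: [0.2, 0.6, 0.0]
opening: 0.0077
```

```bash
python3 st.py short .035
```

```text
shift cm [-0.25 -0.08 -0.38] turn [-0.1 -0.2 -0.1] rows>= 1
7.3 [0.16527311 0.63115803 0.0272423 ] [ 0.26218233 -1.79313524  0.00691333] 0.0077463407052844385
slot frame mm x,y,z [ 0.3  0.6 39.5]
```

Call:
{"api": "step_arm", "payload": {
  "rows": [
    [[-1,-0.1,-0.02,-0.17,0,0,0],[-1,-0.1,-0.01,-0.17,0,0,0],[-1,-0.1,-0.01,-0.17,0,0,0],[-1,-0.02,0,-0.05,0,0,0],[-1,0,0,0,0,0,0]]
  ]
}}

```text
clock: 7.92
tool_pos: [0.6408, -0.2346, 0.0511]
orientation: [-59.8, -0.1, 94.7]
force: [1.0, -0.1, 3.0]
opening: 0.0077
```

```bash
python3 st.py short .033
```

```text
shift cm [-0.07 -0.04 -0.05] turn [-0.1 -0.2 -0.1] rows>= 1
7.925 [ 1.02828667 -0.09594248  2.9785988 ] [ 0.23119519 -1.64938212 -0.01903374] 0.007697400305671223
slot frame mm x,y,z [ 0.4  0.3 33.8]
```

Contact is starting (about 3 N) right at the expected depth. I push another 1 mm, then open a little.

Call:
{"api": "step_arm", "payload": {
  "rows": [
    [[-1,-0.05,0,-0.09,0,0,0],[-1,-0.03,0,-0.05,0,0,0],[-1,0,0,0,0,0,0]]
  ]
}}

```text
clock: 8.3
tool_pos: [0.6408, -0.2347, 0.051]
orientation: [-59.9, -0.0, 94.8]
force: [3.2, 1.5, 8.0]
opening: 0.0076
```

```bash
python3 st.py short .033
```

```text
shift cm [-0.07 -0.03 -0.04] turn [-0.  -0.1 -0.2] rows>= 1
8.3 [3.24729192 1.52477093 7.97720804] [ 0.66312117 -1.02760177 -0.28097647] 0.007608738120906519
slot frame mm x,y,z [ 0.4  0.3 33.7]
```

Call:
{"api": "step_arm", "payload": {
  "rows": [
    [[-0.45,0,0,0,0,0,0],[-0.45,0,0,0,0,0,0],[-0.45,0,0,0,0,0,0],[-0.45,0.5,0.04,0.87,0,0,0],[-0.45,1.5,0.12,2.6,0,0,0],[-0.45,2,0.16,3.5,0,0,0],[-0.45,1.5,0.12,2.6,0,0,0],[-0.45,-1,0,2,0,0,0]]
  ]
}}

```text
clock: 9.3
tool_pos: [0.6858, -0.23, 0.1656]
orientation: [-59.9, -0.1, 94.8]
force: [0.5, -0.4, -0.4]
opening: 0.0242
```

```bash
python3 - <<'E'
from geo import *
x,y,a=sp["middle"]; plan([x,y,.17],pick_R("middle")); o=ctrl.get_obs(); print(o["clock"],o["joint_pos"],o["tool_pos"],o["force"])
t=ctrl.snapshot("top"); s=ctrl.snapshot("scene")
a=cv2.resize(t[135:235,295:395],(400,400),interpolation=cv2.INTER_CUBIC); b=cv2.resize(s[190:290,130:230],(400,400),interpolation=cv2.INTER_CUBIC)
cv2.imwrite("pics/p2.png",np.hstack([a,b]))
E
```

```text
shift cm [-20.68  54.32   0.44] turn [ 21.8 -23.9  73.6] rows>= 10
9.3 [  -1.51484561   46.08848678   29.33726178    3.1604127  -103.22802851
    6.19119529] [ 0.68579321 -0.2300073   0.16562031] [ 0.487244   -0.42536502 -0.41661426]
```

Call:
{"api": "step_arm", "payload": {
  "rows": [
    [[0,-1.72,4.53,0.1,1.82,-1.99,6.13],[0,-1.72,4.53,0.1,1.82,-1.99,6.13],[0,-1.72,4.53,0.1,1.82,-1.99,6.13],[0,-1.72,4.53,0.1,1.82,-1.99,6.13],[0,-1.72,4.53,0,1.82,-1.99,6.13],[0,-1.72,4.53,0,1.82,-1.99,6.13],[0,-1.72,4.53,0,1.82,-1.99,6.13],[0,-1.72,4.53,0,1.82,-1.99,6.13],[0,-1.72,4.53,0,1.82,-1.99,6.13],[0,-1.72,4.53,0,1.82,-1.99,6.13],[0,-1.72,4.53,0,1.82,-1.99,6.13],[0,-1.72,4.53,0,1.82,-1.99,6.13]]
  ]
}}

```text
clock: 10.9
tool_pos: [0.4769, 0.3142, 0.1687]
orientation: [-90.0, -0.1, 170.4]
force: [1.0, 0.8, 0.1]
opening: 0.0438
```

```bash
python3 - <<'E'
from geo import *
x,y,a=sp["middle"]; plan([x,y,.038],pick_R("middle")); o=ctrl.get_obs(); print(o["clock"],o["joint_pos"],o["tool_pos"],o["force"])
E
```

```text
shift cm [  0.21  -0.1  -13.07] turn [ 0.  -0.1 -0.2] rows>= 3
10.9 [ 5.29674304e+01  1.34539282e+01 -1.72967420e+01 -5.02214634e-02
 -5.92925301e+01  2.74469140e+01] [0.47691631 0.31415214 0.16866508] [1.03405428 0.83501278 0.14390423]
```

Call:
{"api": "step_arm", "payload": {
  "rows": [
    [[0,0.2,-0.1,-4.5,0,0,0],[0,0,0,-4.5,0,0,0],[0,0,0,-3,0,0,0],[0,0,0,-1,0,0,0],[0,0,0,0,0,0,0]]
  ]
}}

```text
clock: 11.52
tool_pos: [0.4801, 0.312, 0.0388]
orientation: [-89.9, -0.1, 170.2]
force: [0.1, 0.1, 1.1]
opening: 0.044
```

```bash
python3 - <<'E'
from geo import *
x,y,a=sp["middle"]; plan([x,y,.038],pick_R("middle")); o=ctrl.get_obs(); print(o["clock"],o["tool_pos"],o["force"])
E
```

```text
shift cm [-0.11  0.12 -0.08] turn [ 0.1 -0.1  0. ] rows>= 1
11.525 [0.48008045 0.31196172 0.0388091 ] [0.14938338 0.13706777 1.14208352]
```

Call:
{"api": "step_arm", "payload": {
  "rows": [
    [[-1,-0.05,0.1,0,0,0,0],[-1,0,0,0,0,0,0],[-1,0,0,0,0,0,0],[-1,0,0,0,0,0,0],[-1,0,0,0,0,0,0]]
  ]
}}

```text
clock: 12.15
tool_pos: [0.4798, 0.3135, 0.0393]
orientation: [-89.9, -0.1, 170.2]
force: [-1.5, 0.5, 2.9]
opening: 0.0077
```

Call:
{"api": "step_arm", "payload": {
  "rows": [
    [[-1,0,0,2,0,0,0],[-1,0,0,4,0,0,0],[-1,0,0,5,0,0,0],[-1,0,0,3,0,0,0],[-1,0,0,0,0,0,0]]
  ]
}}

```text
clock: 12.78
tool_pos: [0.4808, 0.3144, 0.1817]
orientation: [-90.2, 0.1, 170.2]
force: [-0.3, 0.2, -0.9]
opening: 0.0074
```

```bash
python3 - <<'E'
from geo import *
plan(place_P("middle",.12)+[0,0,.05],place_R()); o=ctrl.get_obs(); print(o["clock"],o["joint_pos"],o["force"],o["opening"])
E
```

```text
shift cm [  4.32 -55.89  -0.58] turn [-21.8  24.  -73.7] rows>= 9
12.775 [ 5.26765556e+01  1.29858351e+01 -1.60791876e+01 -2.27587138e-02
 -6.07546153e+01  2.75354825e+01] [-0.29042923  0.19307136 -0.8581143 ] 0.007437866982544398
```

Call:
{"api": "step_arm", "payload": {
  "rows": [
    [[-1,0.36,-4.66,0,-1.82,2,-6.14],[-1,0.36,-4.66,0,-1.82,2,-6.14],[-1,0.36,-4.66,0,-1.82,2,-6.14],[-1,0.36,-4.66,0,-1.82,2,-6.14],[-1,0.36,-4.66,0,-1.82,2,-6.14],[-1,0.36,-4.66,0,-1.82,2,-6.14],[-1,0.36,-4.66,0,-1.82,2,-6.14],[-1,0.36,-4.66,0,-1.82,2,-6.14],[-1,0.36,-4.66,0,-1.82,2,-6.14],[-1,0.36,-4.66,0,-1.82,2,-6.14],[-1,0.36,-4.66,0,-1.82,2,-6.14],[-1,0.36,-4.66,-0.4,-1.82,2,-6.14]]
  ]
}}

```text
clock: 14.28
tool_pos: [0.5227, -0.2471, 0.1737]
orientation: [-59.6, -0.1, 94.4]
force: [1.1, -0.0, 0.5]
opening: 0.0079
```

```bash
python3 st.py middle .10
```

```text
shift cm [-0.87  0.19 -6.51] turn [-0.1 -0.4  0.2] rows>= 2
14.275 [ 1.11760418 -0.0155478   0.54718252] [ 0.23190483 -2.02393568 -0.03750009] 0.00789436746914743
slot frame mm x,y,z [-25.1  -2.5 160.6]
```

Call:
{"api": "step_arm", "payload": {
  "rows": [
    [[-1,-0.3,0.19,-2.2,0,-0.3,0],[-1,-0.3,0,-2.2,0,0,0.2],[-1,-0.25,0,-2,0,0,0],[-1,0,0,0,0,0,0],[-1,0,0,0,0,0,0]]
  ]
}}

```text
clock: 14.9
tool_pos: [0.5147, -0.244, 0.111]
orientation: [-60.0, -0.1, 94.8]
force: [0.5, -0.2, -0.6]
opening: 0.0076
```

```bash
cat > ov.py <<'E'
import sys
from geo import *
k,dh,f=sys.argv[1],float(sys.argv[2]),sys.argv[3]
o=ctrl.get_obs(); R=Ro.from_euler('xyz',o["orientation"],degrees=True).as_matrix()
Z=-R[:,1]; Y=R[:,0]*np.sign(R[:,0]@uy); P=o["tool_pos"]-Z*dh
t=ctrl.snapshot("top"); s=ctrl.snapshot("scene"); out=[]
for n,im in(("top",t),("scene",s)):
    q=proj(n,P+Z*.023)[0]; x0,y0=int(q[0])-40,int(q[1])-30
    x0=max(0,min(432,x0));y0=max(0,min(324,y0))
    c=cv2.resize(im[y0:y0+60,x0:x0+80],(400,300),interpolation=cv2.INTER_CUBIC)
    for w in(-1,1):
        for h,col in((0,(0,255,255)),(.046,(0,255,0))):
            p=(proj(n,P+Y*w*L[k]/2+Z*h)[0]-[x0,y0]+.5)*5; cv2.circle(c,tuple(int(v) for v in p),4,col,1)
    out.append(c)
cv2.imwrite(f,np.hstack(out))
E
python3 st.py middle .07; python3 ov.py middle .033 pics/m1.png
```

```text
shift cm [-1.56 -0.25 -2.84] turn [-0.1 -0.  -0.2] rows>= 1
14.9 [ 0.45230683 -0.20450743 -0.57333951] [ 0.2383952  -1.8641798   0.03033858] 0.007581345602561066
slot frame mm x,y,z [ -0.6   1.2 102.5]
```

View pics/m1.png

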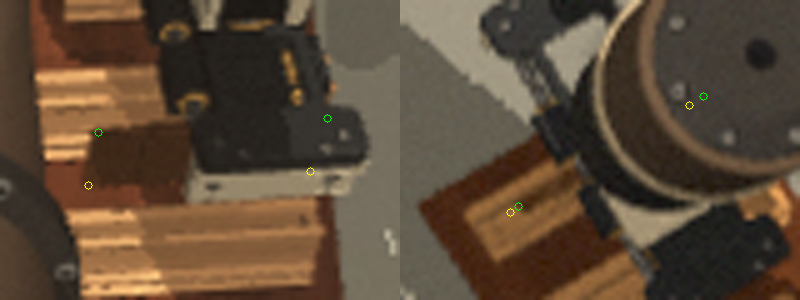

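The middle spatula's visible end (left panel, about (90,180)) matches the prediction. Lowering.

Call:
{"api": "step_arm", "payload": {
  "rows": [
    [[-1,-0.8,-0.15,-1.42,0,0,0],[-1,-0.76,-0.1,-1.42,0,0,0],[-1,-0.4,-0.03,-0.7,0,0,-0.1],[-1,-0.3,-0.03,-0.5,0,0,0],[-1,-0.3,-0.03,-0.5,0,0,0],[-1,-0.3,-0.02,-0.5,0,0,0],[-1,-0.19,-0.01,-0.35,0,0,0],[-1,0,0,0,0,0,0],[-1,0,0,0,0,0,0]]
  ]
}}

```text
clock: 16.12
tool_pos: [0.4839, -0.2477, 0.057]
orientation: [-60.0, -0.1, 94.7]
force: [-0.4, -1.6, -1.5]
opening: 0.0077
```

```bash
python3 st.py middle .033
```

```text
shift cm [-0.33 -0.02 -0.65] turn [-0.1  0.  -0.1] rows>= 1
16.125 [-0.41176744 -1.64689735 -1.48237863] [-0.44281904 -2.01238309  0.34277912] 0.007693996398233665
slot frame mm x,y,z [-0.3 -0.  40.3]
```

Call:
{"api": "step_arm", "payload": {
  "rows": [
    [[-1,-0.1,-0.01,-0.17,0,0,0],[-1,-0.1,-0.01,-0.17,0,0,0],[-1,-0.1,-0.01,-0.17,0,0,0],[-1,0,0,0,0,0,0]]
  ]
}}

```text
clock: 16.62
tool_pos: [0.481, -0.248, 0.0519]
orientation: [-60.0, -0.1, 94.7]
force: [1.1, -3.4, -0.6]
opening: 0.0074
```

```bash
python3 st.py middle .033
```

```text
shift cm [-0.04  0.01 -0.14] turn [-0.1  0.  -0.1] rows>= 1
16.625 [ 1.05598465 -3.40142808 -0.58571764] [-0.85287009 -2.05229105  0.54898406] 0.007389968781508314
slot frame mm x,y,z [-0.4 -0.2 34.4]
```

Call:
{"api": "step_arm", "payload": {
  "rows": [
    [[-1,0,-0.15,0,0,0,0],[-1,0,0,0,0,0,0]]
  ]
}}

```text
clock: 16.88
tool_pos: [0.4807, -0.249, 0.0517]
orientation: [-60.0, -0.1, 94.7]
force: [-0.1, 0.1, -1.5]
opening: 0.0081
```

```bash
python3 st.py middle .033
```

```text
shift cm [-0.    0.11 -0.12] turn [-0.1 -0.  -0. ] rows>= 1
16.875 [-0.12253925  0.10627554 -1.45717487] [ 0.26154546 -1.89754825 -0.03152463] 0.008072159177646802
slot frame mm x,y,z [-0.6 -1.1 34. ]
```

Call:
{"api": "step_arm", "payload": {
  "rows": [
    [[-1,0,-0.15,0,0,0,0],[-1,-0.06,0,-0.1,0,0,0],[-1,-0.05,0,-0.09,0,0,0],[-1,0,0,0,0,0,0]]
  ]
}}

```text
clock: 17.38
tool_pos: [0.481, -0.2509, 0.0515]
orientation: [-60.1, -0.1, 94.7]
force: [2.1, 3.4, 9.3]
opening: 0.0078
```

```bash
python3 st.py middle .033
```

```text
shift cm [-0.03  0.3  -0.1 ] turn [-0.1  0.1 -0.1] rows>= 1
17.375 [2.13818657 3.40313626 9.32881437] [ 1.0390387  -0.69234809 -0.5527548 ] 0.007800609239852319
slot frame mm x,y,z [-0.4 -3.  33.9]
```

Seated, with 9 N at the expected depth. Release and withdraw.

Call:
{"api": "step_arm", "payload": {
  "rows": [
    [[-0.45,0,0,0,0,0,0],[-0.45,0,0,0,0,0,0],[-0.45,0,0,0,0,0,0],[-0.45,0.5,0.04,0.87,0,0,0],[-0.45,1.5,0.12,2.6,0,0,0],[-0.45,2,0.16,3.5,0,0,0],[-0.45,1.5,0.12,2.6,0,0,0],[-0.45,0,0,3,0,0,0]]
  ]
}}

```text
clock: 18.38
tool_pos: [0.5358, -0.2463, 0.1767]
orientation: [-60.0, -0.1, 94.7]
force: [-0.4, -0.0, -0.6]
opening: 0.0242
```

```bash
python3 - <<'E'
from geo import *
x,y,a=sp["long"]; plan([x,y,.17],pick_R("long")); o=ctrl.get_obs(); print(o["clock"],o["joint_pos"],o["tool_pos"],o["force"])
E
```

```text
shift cm [-4.58 36.18 -0.67] turn [ 21.7 -23.8  73.6] rows>= 8
18.375 [ -3.14489911  32.06853825   4.33616794   3.82534117 -92.01237875
   7.00330288] [ 0.53583439 -0.24634577  0.1767106 ] [-0.35612646 -0.00242654 -0.63761169]
```

Call:
{"api": "step_arm", "payload": {
  "rows": [
    [[0,-0.46,3.62,0,2.17,-2.38,7.36],[0,-0.46,3.62,0,2.17,-2.38,7.36],[0,-0.46,3.62,0,2.17,-2.38,7.36],[0,-0.46,3.62,0,2.17,-2.38,7.36],[0,-0.46,3.62,0,2.17,-2.38,7.36],[0,-0.46,3.62,0,2.17,-2.38,7.36],[0,-0.46,3.62,0,2.17,-2.38,7.36],[0,-0.46,3.62,0,2.17,-2.38,7.36],[0,-0.46,3.62,0,2.17,-2.38,7.36],[0,-0.46,3.62,-0.7,2.17,-2.38,7.36],[0,0,0,0,0,0,0]]
  ]
}}

```text
clock: 19.75
tool_pos: [0.4882, 0.117, 0.1695]
orientation: [-90.1, -0.0, 170.4]
force: [-0.0, -0.6, 0.5]
opening: 0.0438
```

```bash
python3 - <<'E'
from geo import *
x,y,a=sp["long"]; plan([x,y,.038],pick_R("long")); o=ctrl.get_obs(); print(o["clock"],o["tool_pos"])
t=ctrl.snapshot("top"); s=ctrl.snapshot("scene")
a=cv2.resize(t[145:245,300:400],(400,400),interpolation=cv2.INTER_CUBIC); b=cv2.resize(s[195:295,130:230],(400,400),interpolation=cv2.INTER_CUBIC)
cv2.imwrite("pics/p3.png",np.hstack([a,b]))
E
```

```text
shift cm [  0.18  -0.15 -13.15] turn [-0.1 -0.  -0.2] rows>= 3
19.75 [0.48823342 0.1169598  0.16951074]
```

View pics/p3.png

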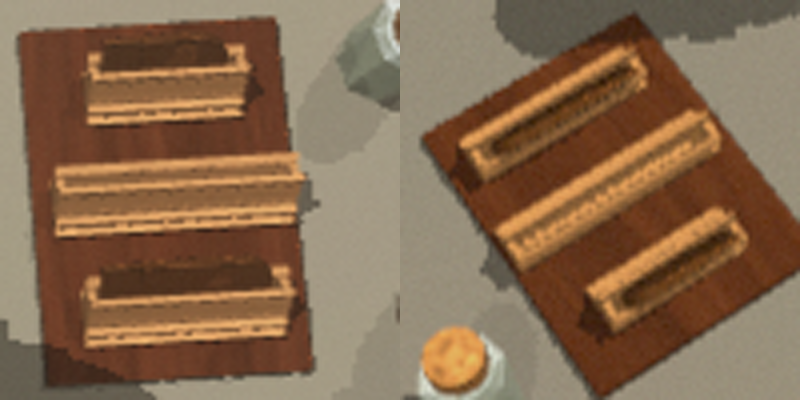

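Both are seated: the short at (165,55) and the middle at (190,280), within their rows. Now the long one.

Call:
{"api": "step_arm", "payload": {
  "rows": [
    [[0,0.15,-0.12,-4.5,0,0,-0.2],[0,0,0,-4.5,0,0,0],[0,0,0,-3,0,0,0],[0,0,0,-1.1,0,0,0],[0,0,0,0,0,0,0]]
  ]
}}

```text
clock: 20.48
tool_pos: [0.4907, 0.1138, 0.0377]
orientation: [-89.9, -0.1, 169.9]
force: [-0.1, 0.2, 0.7]
opening: 0.0437
```

```bash
python3 - <<'E'
from geo import *
x,y,a=sp["long"]; plan([x,y,.0385],pick_R("long")); o=ctrl.get_obs(); print(o["clock"],o["tool_pos"],o["force"])
E
```

```text
shift cm [-0.07  0.17  0.08] turn [ 0.  -0.1  0.3] rows>= 1
20.475 [0.49069371 0.11384956 0.03769054] [-0.05794899  0.20519424  0.71626714]
```

Call:
{"api": "step_arm", "payload": {
  "rows": [
    [[0,0,0.1,0.08,0,0,0.2],[-1,0,0,0,0,0,0],[-1,0,0,0,0,0,0],[-1,0,0,0,0,0,0],[-1,0,0,0,0,0,0],[-1,0,0,0,0,0,0]]
  ]
}}

```text
clock: 21.22
tool_pos: [0.4904, 0.1153, 0.0387]
orientation: [-90.0, -0.1, 170.2]
force: [-0.8, -0.9, 2.7]
opening: 0.0079
```

Call:
{"api": "step_arm", "payload": {
  "rows": [
    [[-1,0,0,2,0,0,0],[-1,0,0,4,0,0,0],[-1,0,0,5,0,0,0],[-1,0,0,3,0,0,0],[-1,0,0,0,0,0,0]]
  ]
}}

```text
clock: 21.85
tool_pos: [0.4916, 0.116, 0.181]
orientation: [-90.2, 0.1, 170.2]
force: [0.4, -0.0, -2.4]
opening: 0.0079
```

```bash
python3 - <<'E'
from geo import *
plan(place_P("long",.12)-uy*.0015+[0,0,.04],place_R()); o=ctrl.get_obs(); print(o["clock"],o["joint_pos"],o["force"],o["opening"])
E
```

```text
shift cm [ 11.23 -35.55  -1.5 ] turn [-21.8  24.1 -73.7] rows>= 8
21.85 [ 3.55693148e+01  6.46469822e+00 -2.43478578e+01 -4.02897534e-02
 -5.89627976e+01  4.46315166e+01] [ 0.35527463 -0.00976422 -2.43561723] 0.007930364966726215
```

Call:
{"api": "step_arm", "payload": {
  "rows": [
    [[-1,1.02,-3.23,0,-1.98,2.19,-6.7],[-1,1.02,-3.23,0,-1.98,2.19,-6.7],[-1,1.02,-3.23,0,-1.98,2.19,-6.7],[-1,1.02,-3.23,0,-1.98,2.19,-6.7],[-1,1.02,-3.23,0,-1.98,2.19,-6.7],[-1,1.02,-3.23,0,-1.98,2.19,-6.7],[-1,1.02,-3.23,0,-1.98,2.19,-6.7],[-1,1.02,-3.23,0,-1.98,2.19,-6.7],[-1,1.02,-3.23,0,-1.98,2.19,-6.7],[-1,1.02,-3.23,-0.5,-1.98,2.19,-6.7],[-1,1.02,-3.23,-1,-1.98,2.19,-6.7],[-1,0,0,0,0,0,0]]
  ]
}}

```text
clock: 23.35
tool_pos: [0.6013, -0.2423, 0.1585]
orientation: [-59.4, -0.3, 94.2]
force: [0.7, 0.3, -1.6]
opening: 0.0077
```

```bash
python3 st.py long .10
```

```text
shift cm [-0.76  0.35 -4.99] turn [-0.2 -0.6  0.4] rows>= 1
23.35 [ 0.65103389  0.29075366 -1.56791004] [ 0.28538262 -1.95068489 -0.10256641] 0.00770309083483645
slot frame mm x,y,z [-18.6  -4.1 146.8]
```

Call:
{"api": "step_arm", "payload": {
  "rows": [
    [[-1,-0.3,0.1,-1.7,-0.2,-0.6,0.4],[-1,-0.3,0.1,-1.7,0,0,0],[-1,-0.16,0,-1.6,0,0,0],[-1,0,0,0,0,0,0],[-1,0,0,0,0,0,0]]
  ]
}}

```text
clock: 23.98
tool_pos: [0.5953, -0.238, 0.114]
orientation: [-60.4, 0.1, 95.0]
force: [1.4, -0.3, -0.1]
opening: 0.0079
```

```bash
python3 st.py long .04; python3 ov.py long .033 pics/l1.png
```

```text
shift cm [-3.15 -0.32 -5.73] turn [ 0.   0.4 -0.3] rows>= 2
23.975 [ 1.44744119 -0.27366474 -0.11338593] [ 0.23408432 -1.90855121  0.01863192] 0.007854748096620899
slot frame mm x,y,z [ -1.3   0.6 105.5]
```

View pics/l1.png

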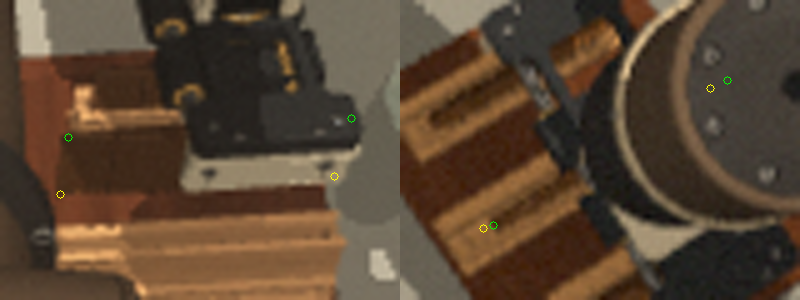

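The long spatula's end matches the prediction (left panel, (60,193)). Lowering, biased slightly towards −y.

Call:
{"api": "step_arm", "payload": {
  "rows": [
    [[-1,-0.6,-0.2,-1.3,0,0.4,-0.3],[-1,-0.7,-0.12,-1.3,0,0,0],[-1,-0.5,-0.06,-0.8,0,0,0],[-1,-0.35,-0.03,-0.6,0,0,0],[-1,-0.3,-0.03,-0.5,0,0,0],[-1,-0.3,-0.03,-0.5,0,0,0],[-1,-0.3,-0.02,-0.5,0,0,0],[-1,-0.1,-0.01,-0.2,0,0,0],[-1,0,0,0,0,0,0],[-1,0,0,0,0,0,0]]
  ]
}}

```text
clock: 25.32
tool_pos: [0.5637, -0.243, 0.0567]
orientation: [-60.0, 0.0, 94.6]
force: [-0.3, 0.3, -1.7]
opening: 0.0073
```

```bash
python3 st.py long .033
```

```text
shift cm [-0.34  0.16 -0.62] turn [ 0. -0. -0.] rows>= 1
25.325 [-0.28170906  0.29756612 -1.69031482] [ 2.38549642e-01 -1.91149910e+00  1.54294184e-03] 0.007332037097699524
slot frame mm x,y,z [-0.3 -1.8 39.9]
```

Call:
{"api": "step_arm", "payload": {
  "rows": [
    [[-1,-0.1,-0.01,-0.17,0,0,0],[-1,-0.1,-0.01,-0.17,0,0,0],[-1,-0.1,-0.01,-0.17,0,0,0],[-1,-0.05,0,-0.09,0,0,0],[-1,-0.05,0,-0.09,0,0,0],[-1,0,0,0,0,0,0]]
  ]
}}

```text
clock: 26.08
tool_pos: [0.5604, -0.2433, 0.051]
orientation: [-60.1, 0.1, 94.7]
force: [1.7, 1.2, 7.3]
opening: 0.008
```

```bash
python3 st.py long .033
```

```text
shift cm [-0.    0.19 -0.05] turn [ 0.1  0.1 -0.1] rows>= 1
26.075 [1.72071661 1.20326988 7.30829903] [ 0.83689163 -0.95864283 -0.36347102] 0.00801319297831051
slot frame mm x,y,z [-0.3 -1.9 33.3]
```

Seated with 7 N at the expected depth. Release, withdraw and move clear.

Call:
{"api": "step_arm", "payload": {
  "rows": [
    [[-0.45,0,0,0,0,0,0],[-0.45,0,0,0,0,0,0],[-0.45,0,0,0,0,0,0],[-0.45,0.5,0.04,0.87,0,0,0],[-0.45,1.5,0.12,2.6,0,0,0],[-0.45,2,0.16,3.5,0,0,0],[-0.45,1.5,0.12,2.6,0,0,0],[-0.45,0,1,3,0,0,0],[-0.45,-1.5,5,1,0,0,4],[-0.45,-1.5,5,0,0,0,4],[-0.45,-1.5,5,0,0,0,4],[-0.45,-1.5,5,0,0,0,4]]
  ]
}}

```text
clock: 27.58
tool_pos: [0.5542, -0.0273, 0.1861]
orientation: [-60.0, 0.0, 110.8]
force: [0.2, 1.3, -0.6]
opening: 0.0241
```

Call:
{"api": "step_arm", "payload": {
  "rows": [
    [[-0.45,-0.5,5,0,0,0,4],[-0.45,-0.5,5,0,0,0,4],[-0.45,-0.5,4,0,0,0,4],[-0.45,0,0,0,0,0,0],[-0.45,0,0,0,0,0,0]]
  ]
}}

```text
clock: 28.2
tool_pos: [0.5396, 0.1114, 0.1857]
orientation: [-60.0, 0.0, 122.7]
force: [-0.4, -0.2, 0.1]
opening: 0.0239
```

```bash
python3 - <<'E'
from geo import *
o=ctrl.get_obs(); print(o["clock"],o["tool_pos"],o["force"],o["opening"])
t=ctrl.snapshot("top"); s=ctrl.snapshot("scene"); z=lambda i,x,y,w,h,W,H:cv2.resize(i[y:y+h,x:x+w],(W,H),interpolation=cv2.INTER_CUBIC)
a=np.hstack([z(t,300,145,100,75*4//3,300,300),z(s,130,195,100,100,300,300)])
b=np.hstack([z(t,0,0,512,384,300,300),z(s,0,0,512,384,300,300)])
cv2.imwrite("pics/fin.png",np.vstack([a,b]))
E
```

```text
28.2 [0.53960316 0.1113626  0.18574047] [-0.44914462 -0.22048761  0.08989915] 0.023889077271952382
```

View pics/fin.png

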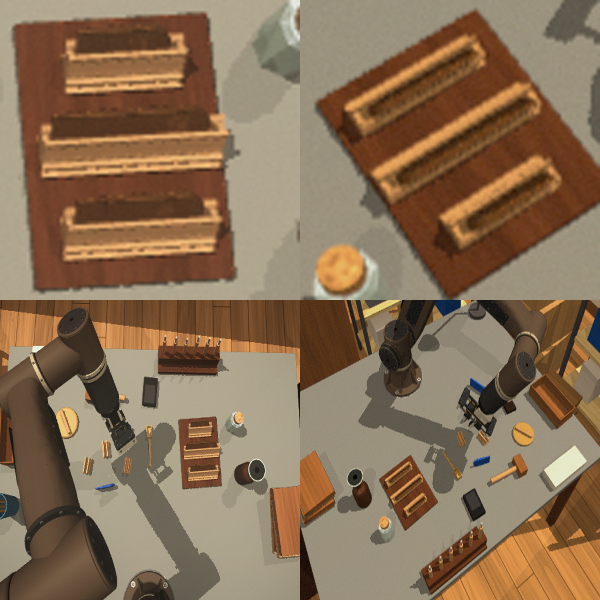

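The final picture shows all three spatulas down in their matching rows, short at (125,42), long at (128,125) and middle at (138,208). The blocks are empty, the visible bystanders are in place and the arm is clear. Handing in.

```bash
python3 -c "from plant import ctrl; print(ctrl.close_job())"
```

```text
the job is handed in; nothing more can be done
None
```

All three horn spatulas are in their matching rack slots, placed in the order short, middle, long, and let go. The job is handed in at about 28 s of the 70 s.

- **Seating:** each spatula was pushed down the leaning slot until it met the floor at the expected depth, with 7–10 N on the wrist. It was then released and the gripper withdrawn along the slot.
- **One correction:** the middle spatula touched an end stop (about 3 N sideways) on the way down. I shifted it 3 mm along the slot and it then seated. It read about 3 N the other way at the bottom, which I did not follow up.
- **Final checks:** the last top and scene pictures show all three spatulas down in the right rows. The blocks are empty, the visible bystanders look undisturbed and the gripper was touching nothing (force about 0.5 N). The arm hid some of the left part of the table in those pictures, including at least one blue look-alike, so not every bystander was confirmed in view.

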